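# Open the readout's battery hatch

### The job

The bench readout needs new batteries: first switch it off by pressing down the raised front half of its power rocker, then push down on the ribbed front end of the battery hatch so that its push-push latch lets go, take the hand away and let the hatch spring up and stay up by itself. When you have seen it stay, push it with the fingertips the rest of the way back against its stop and come clear. Press and push only: nothing is to be lifted or carried off, and the readout and the things around it should stay where they are.

Things in the scene. Friction and masses are not known exactly. Their poses are not given: they have to be found in the camera images.
- readout: Bench readout: light case, dark side cheeks, 164 mm front to back, 198 wide, 57 high, about 2.5 kg, loose on rubber feet. Origin: centre of its underside, on the bench. x points from its front (slope with display and four dummy keys) to its back, y to its left, z up. The flat deck, 56 mm above the bench, carries the battery hatch (left), the power rocker (right) and, behind it, a ring.
- power_rocker (a joint): Black V-shaped power rocker, 34 mm front to back, 23 wide, pivot along the readout's y; stays where left. In rad: about 0 = on (front half stands up, 6 mm at its end; rear half level), 0.36 = off, its end stop (front half level, rear half up). Pressing the front half down makes it grow, about 3 N. The bezel round it stands only 1.5 mm above the deck.
- rocker_press (a point): Point on the face of the rocker's front half, 12 mm from the pivot, where it is pressed; moves with it. At start 4 mm above the pivot, at off level with it.
- rocker_pivot (a point): Middle of the rocker's pivot line: 12 mm behind, 55 mm right of and 59.5 mm above the readout's origin. Moves with the readout only.
- battery_hatch (a joint): Grey hatch, 64 mm front to back, 84 wide, 5 thick, hinged at its rear edge. In rad: 0 shut, grows as the front swings up and back. Push-push latch: press the front down 3 to 4 mm (-0.05 or less; stop -0.08; about 4 N), let go, and a spring lifts it in 1 s to 1.3, where it stays; pressed down again it latches shut. Beyond 1.3 it moves with about 1 N to its stop at 1.92 and stays where left.
- hatch_press (a point): Where to press the hatch: on its upper face, mid-width, 50 mm in front of the hinge, on the five small ribs near the front edge. Moves with the hatch; shut, it is 58.5 mm above the bench, 2.5 mm proud of the deck.
- hatch_edge (a point): Middle of the hatch's free (front) edge, 64 mm from the hinge. Moves with the hatch: about 115 mm above the bench when sprung up (1.3), 118 mm when upright. Its inner face is flat but for the steel latch cam near the edge, 21 to 37 mm left of the middle, which stands out 26 mm.
- hatch_hinge (a point): Middle of the hatch's hinge axis, 52 mm behind, 32 mm left of and 53.5 mm above the readout's origin. Moves with the readout, not with the hatch.
- spacer_ring: Bystander: spacer ring, flat steel ring, 46 mm across, 12 mm high, lying on the readout's top deck behind the rocker. Origin: centre of its underside.
- paste_pot: Bystander: paste pot, round pot with a red lid, 58 mm across, 50 mm high, standing to the right of the readout. Origin: centre of its underside.
- guide_bush_a: Bystander: flanged guide bush, steel bush with a flange at its foot, 40 mm across, 35 mm high, standing to the right of the readout. Origin: centre of its underside.
- cap_screw_a: Bystander: cap screw, black socket-head screw, 53 mm long, 19 mm high, lying in front of the readout. Origin: centre of its underside.
- marker_pen: Bystander: marker pen, pen 135 mm long, 17 mm thick, lying in front of the readout, roughly along its front edge. Origin: centre of its underside.
- v_block: Bystander: V-block, steel block 48 x 44 x 36 mm standing behind the readout. Origin: centre of its underside.
- hex_key_c: Bystander: hex key, black L-shaped key 125 mm long, 12 mm high, lying behind the readout. Origin: centre of its underside.

How it is judged (in metres and radians):
On the way, in this order (a step that is already met when the one before it is completed fails the run):
1. the rocker is pressed to off while the hatch is still shut (value of joint power_rocker above 0.3 rad and value of joint battery_hatch below 0.1 rad), for 0.1 s.
2. the hatch is pressed down past its shut position (value of joint battery_hatch below -0.025 rad), for 0.02 s.
3. the hatch has sprung up and stays up with no finger on the readout (value of joint battery_hatch between 1.1 and 1.6 rad and contact force between the fingers and readout below 0.3 N), for 0.3 s.
At the end, for the whole second after the job is handed in: The rocker is off (over 0.30 of 0.36 rad), the hatch is back at its stop (over 1.75 of 1.92 rad) and at rest, the readout stands flat within 30 mm of where it stood, the spacer ring still lies on its deck (value of joint power_rocker above 0.3 rad and value of joint battery_hatch above 1.75 rad and velocity of joint battery_hatch between -0.1 and 0.1 rad/s and height (world z) of readout below 0.006 m and angle between readout's own z axis and vertical below 0.05 rad and distance of readout from where it was at the start of the episode below 0.03 m and height (world z) of spacer_ring above 0.05 m); the robot touches nothing.
It fails at once if the hatch opens while the readout is still switched on (value of joint power_rocker below 0.25 rad and value of joint battery_hatch above 0.3 rad).
It fails at once if the readout is lifted or tipped (height (world z) of readout above 0.012 m or angle between readout's own z axis and vertical above 0.1 rad).
It fails at once if the readout is shoved more than 30 mm along the bench (distance of readout from where it was at the start of the episode above 0.03 m).
It fails at once if one of the seven loose bystanders is moved or lifted by more than 35 mm (distance of any of spacer_ring, paste_pot, guide_bush_a, cap_screw_a, marker_pen, v_block, hex_key_c from where it was at the start of the episode above 0.035 m).
It also fails if it takes over 51 s, if anything falls off the work surface, if the arm or the gripper's body presses on something with over 40 N, if the wrist force passes 120 N, or if a joint passes its speed limit or range.

### The arm

A 6-joint arm with a two-finger parallel gripper is mounted at the origin on a cart in front of the work surface, level with it; the furniture and walls round the work are solid. World frame = base frame: x ahead of the robot, y to its left, z up, the work surface at z = 0. Lengths are in mm, angles in degrees, forces in N, time in s.
With the tool pointing down it reaches from about 300 to 850 mm from the base axis. Payload 4.2 kg.
Tool frame: the origin (TCP) lies at the very end of the fingers, on their centre line; the grasp point (between the pads) lies 19 mm behind it (hold_point_z is the z of the grasp point in the tool frame, in mm); z points along the fingers, y is the direction in which the jaws open and shut (so a half turn about z gives the same grasp; the last joint's range is limited). The gripper opens to 91 mm and grips with 3 to 60 N. Pads are 32 mm wide; open, the fingers measure 118 mm over their backs; the gripper's body (76 mm by 178 mm) begins 60 mm behind the grasp point.
Start: joints at [64.114, 18.312, 89.639, -0, 72.044, -1.146], TCP at [240.645, 522.238, 213.976] pointing down, gripper open.
Joint ranges: [-177.97, 177.97], [-48.28, 115.42], [12.27, 149.76], [-77.06, 257.06], [2.81, 150.46], [-146.56, 146.56]. Speed limits (degrees/s): [147.25, 147.25, 180, 180, 180, 180].

### API

Orientations are given as [roll, pitch, yaw] about the fixed x, y, z axes, in that order (R = Rz(yaw) Ry(pitch) Rx(roll)).
In Python, from workcell import state, grab_frame, job_done, hold_point_z gives the robot as it stands. The module is installed in compiled form; this text tells all that it offers.
- The arm moves only by the shell command python3 -m creep 'ROWS' [FORCE]. ROWS is JSON, a list of rows, each a list of 7 numbers: the closure, from 0 (fully open) to 1 (shut), then the shift along the tool's x, y, z in mm, then the turn, a rotation vector about the tool's x, y, z in degrees. A call has 1 to 5 rows; each row shifts and turns the commanded pose from where the row before left it, along the tool's axes as they then stand; what a row does not reach is not made up. A row lasts 1/8 s, in which the tool goes at most 62.5 mm and 10.7 degrees, less where a joint would pass 70% of its speed; a pose out of reach is approached as far as the arm can. A call is refused whole if a number of a shift passes 62.5 or a number of a turn 10.7, either way. A call with a gripper value outside its range is refused whole. The fingers move at their own pace and stop on an object; FORCE is the grip in N (left out, the last holds). Time passes only in rows, so rows that do not move let the fingers close. It gives the time, the measured TCP pose, the force and the opening at its end, in the units of the state.
- state(): the state, without advancing time (a new reading comes with each control period).
- grab_frame(name): name is "scene" or "top" or "wrist"; returns a dict with "frame" (400x640x3 uint8, red, green, blue), "fx", "fy", "cx", "cy" (pixels), "k1" (the pictures are not rectified: a ray, as slopes to the right and down, at radius r is drawn at 1 + k1 r^2 times it, then the intrinsics apply), "view" (4x4, takes a point from world to camera coordinates). Camera axes: x right, y down, z forward; pixel columns grow to the right and rows downward; lengths in mm; the calibration is good to about 2 mm. A picture is of the moment at which its call begins. There is no depth.
- job_done(): hands the job in, once; it reports no verdict.
The state is a dict: "time_s": time; "qpos": joint angles; "qvel": joint speeds; "effort": joint torques, N m; "ee_pos": TCP position; "ee_rot": TCP orientation; "force": force on the tool from outside, world axes, zero at the start; "torque": the same for the moment, N m; "gripper_width": finger opening in mm.
Only numpy, scipy, OpenCV 4.12 (cv2) and the standard library are available. Lean on these libraries where they do the work, as an engineer would, in place of code of your own. Each camera call takes 0.05 s, during which the arm holds its last target.

## Working session

There is one attempt and no reset: what is moved stays moved. The work goes in short steps, Python scripts to look and compute and a shell command to move; the robot and the scene stay as the last step left them, time stands still between calls to the robot, and variables do not carry over. Pictures are saved under pics/ and viewed, and the job is handed in when it is done.

```bash
mkdir -p pics; ls; python3 - <<'E'
from workcell import *
import cv2
print(state(),hold_point_z)
for n in ["scene","top","wrist"]:
    g=grab_frame(n); cv2.imwrite(f"pics/{n}0.png",g["frame"][:,:,::-1])
    print(n,g["fx"],g["fy"],g["cx"],g["cy"],g["k1"]);print(g["view"].round(3).tolist())
E
```

```text
pics
{'time_s': 0.0, 'qpos': array([ 6.41145318e+01,  1.83512435e+01,  8.97084056e+01,  1.12739064e-03,
        7.20419725e+01, -1.14709749e+00]), 'qvel': array([ 0.04993168,  0.04319808, -0.02210832,  0.11106788, -0.06847083,
       -0.01263251]), 'effort': array([ 1.39107178e-03, -4.12469459e+01, -2.31973279e+01,  7.28247198e-02,
        4.57341224e-02, -1.39475374e-04]), 'ee_pos': array([240.40376369, 521.76763245, 213.11070816]), 'ee_rot': array([-1.79898420e+02, -3.10602653e-03,  1.55261278e+02]), 'force': array([-0.00376167, -0.66524466, -0.53056444]), 'torque': array([ 0.04176446,  0.038305  , -0.01887831]), 'gripper_width': 90.82274664791258} -18.8
scene 476.78510911950684 476.78510911950684 316.5162192699758 199.73583433877215 -0.0998979822784338
[[0.869, -0.496, -0.006, -568.243], [-0.37, -0.64, -0.674, 205.116], [0.33, 0.588, -0.739, 773.387], [0.0, 0.0, 0.0, 1.0]]
top 504.10877603524756 504.10877603524756 320.1747157759783 196.20492959991074 -0.04279032562995133
[[-0.018, -0.999, -0.04, -73.773], [-0.992, 0.023, -0.122, 598.704], [0.123, 0.037, -0.992, 843.686], [0.0, 0.0, 0.0, 1.0]]
wrist 327.3562747908463 327.3562747908463 316.86612682726064 196.7536010606478 -0.06146223458297229
[[0.418, 0.908, -0.0, -574.199], [0.88, -0.405, 0.246, -27.342], [0.223, -0.103, -0.969, 389.448], [0.0, 0.0, 0.0, 1.0]]
```

View pics/scene0.png

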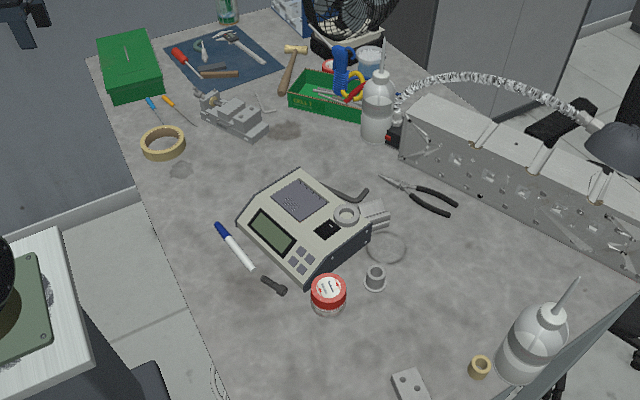

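View pics/top0.png

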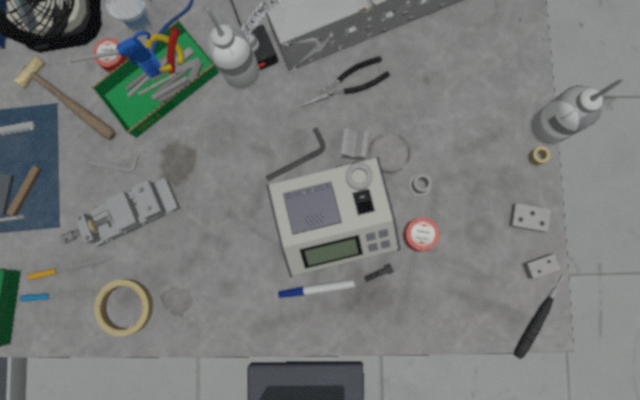

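View pics/wrist0.png

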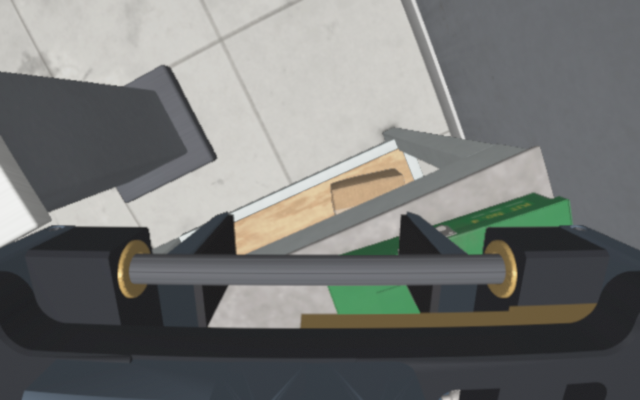

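The top view shows the readout around pixels (268–400, 158–275), with its front toward the robot. The hatch is at about (313,207), the rocker at (364,202), the ring at (359,176) and the pot at (422,234). I'll zoom in next to get precise points.

```bash
python3 - <<'E'
import cv2
a=cv2.imread("pics/top0.png")[145:285,250:420]; cv2.imwrite("pics/topz.png",cv2.resize(a,None,fx=4.5,fy=4.2857,interpolation=cv2.INTER_CUBIC)[:600])
a=cv2.imread("pics/scene0.png")[160:295,225:405]; cv2.imwrite("pics/scenez.png",cv2.resize(a,None,fx=4.4,fy=4.4,interpolation=cv2.INTER_CUBIC))
E
```

```text
(no output)
```

View pics/topz.png

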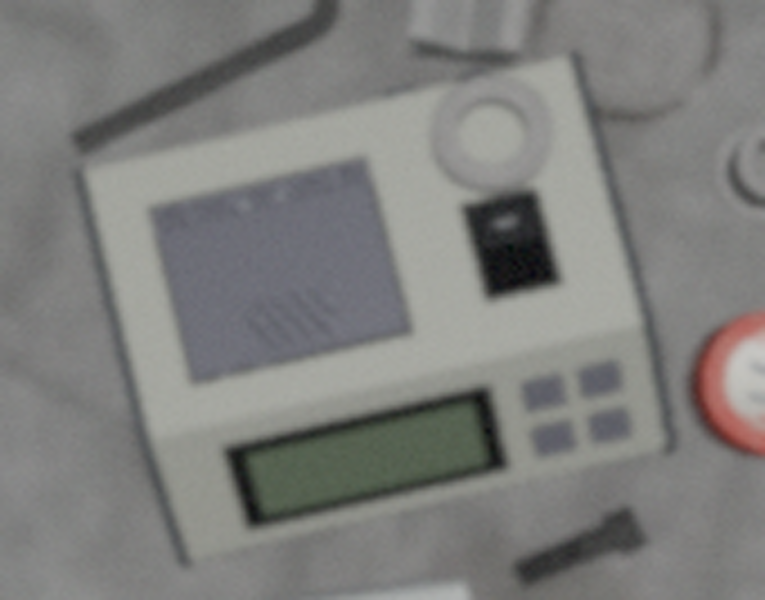

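View pics/scenez.png

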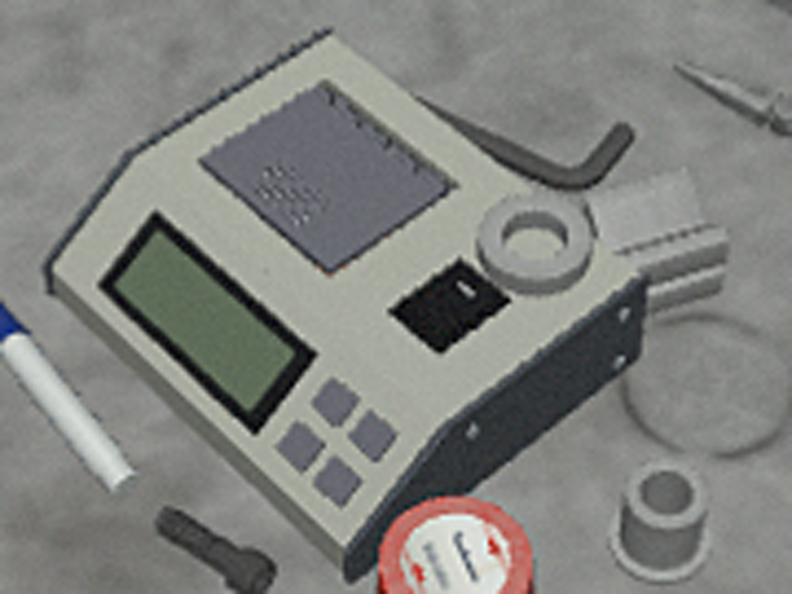

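```bash
cat > h.py <<'E'
import numpy as np, cv2
def ray(g,px):
    px=np.asarray(px,float).reshape(-1,1,2)
    K=np.array([[g["fx"],0,g["cx"]],[0,g["fy"],g["cy"]],[0,0,1]])
    n=cv2.undistortPoints(px,K,np.array([g["k1"],0,0,0,0.])).reshape(-1,2)
    V=g["view"];R=V[:3,:3];t=V[:3,3]
    return -R.T@t,(np.c_[n,np.ones(len(n))]@R)
def onplane(g,px,z):
    o,d=ray(g,px); z=np.broadcast_to(z,(len(d),))
    return o+d*((z-o[2])/d[:,2])[:,None]
def fit2d(L,W):
    L=np.array(L,float)[:,:2];W=W[:,:2];lc=L.mean(0);wc=W.mean(0)
    A=(L-lc);B=(W-wc)
    th=np.arctan2((A[:,0]*B[:,1]-A[:,1]*B[:,0]).sum(),(A*B).sum())
    R=np.array([[np.cos(th),-np.sin(th)],[np.sin(th),np.cos(th)]])
    t=wc-R@lc
    return th,t,W-(L@R.T+t)
E
python3 - <<'E'
from h import *
from workcell import *
L=[(52,74),(52,-10),(-12,-10),(-12,74)]; z=[58.5]*4
T=np.array([(150,207),(366,157),(411,332),(192,382)])/[4.5,4.2857]+[250,145]
S=np.array([(323,80),(458,186),(330,273),(200,160)])/4.4+[225,160]
Tb=np.array([(464,203),(537,190),(560,283),(488,298)])/[4.5,4.2857]+[250,145]
Sb=np.array([(461,258),(510,298),(440,353),(390,312)])/4.4+[225,160]
for n,P,B in (("top",T,Tb),("scene",S,Sb)):
    g=grab_frame(n)
    W=onplane(g,P,58.5); th,t,r=fit2d(L,W); print(n,np.degrees(th),t,r.round(1).tolist())
    c=onplane(g,B,57.5).mean(0); R=np.array([[np.cos(th),-np.sin(th)],[np.sin(th),np.cos(th)]])
    print("bezel",c,"expected",R@[12,-55]+t)
    for k,p in dict(press=(0,-55),hpress=(2,32),hinge=(52,32),edge=(-12,32)).items(): print(k,R@p+t)
    print("ring",onplane(g,[(359,176)] if n=="top" else [(347,214)],68))
    print("pot",onplane(g,[(422,234)] if n=="top" else [(328,287)],50))
E
```

```text
top 12.364386188089808 [ 562.07477933 -108.37302369] [[3.6, 0.8], [3.7, 0.7], [-3.7, -1.0], [-3.7, -0.6]]
bezel [ 583.12231962 -160.48417044   57.5       ] expected [ 585.57349752 -159.52779124]
press [ 573.85183074 -162.09732973]
hpress [557.17628782 -76.68698921]
hinge [606.01656605 -65.98057884]
edge [543.50100992 -79.68478411]
ring [[ 625.75373749 -153.11629456   68.        ]]
pot [[ 527.0493441  -257.33543921   50.        ]]
scene 12.729333117070073 [ 564.23605892 -108.57867416] [[2.4, 1.1], [3.1, 0.1], [-2.9, -0.5], [-2.5, -0.7]]
bezel [ 585.71423729 -159.01275988   57.5       ] expected [ 588.06012982 -159.58272935]
press [ 576.35506745 -162.22687667]
hpress [559.13584314 -76.9244833 ]
hinge [607.90693633 -65.90720282]
edge [545.47993705 -80.00932184]
ring [[ 628.83666156 -153.83891062   68.        ]]
pot [[ 529.45125976 -256.43508235   50.        ]]
```

The two views agree to about 2 mm. Using the bezel, the readout sits at about (560.8, −108.7) with yaw 12.5°. First I'll shut the fingers and turn the tool so its y runs along the readout's x. After that the tool axes match the readout axes.

```bash
python3 -m creep '[[1,0,0,0,0,0,10.54],[1,0,0,0,0,0,10.54],[1,0,0,0,0,0,10.54],[1,0,0,0,0,0,10.54],[1,0,0,0,0,0,10.54]]' 20
```

```text
time_s: 0.88
ee_pos: [240.6, 522.1, 213.8]
ee_rot: [-180.0, 0.0, 102.2]
force: [-0.1, 0.8, 1.0]
gripper_width: 43.9
```

```bash
cat > d.py <<'E'
import sys,numpy as np
from workcell import state
from scipy.spatial.transform import Rotation as Ro
s=state();R=Ro.from_euler('xyz',s["ee_rot"],degrees=True)
t=np.array([float(v) for v in sys.argv[1:4]])
print(s["time_s"],s["ee_pos"].round(1),s["ee_rot"].round(2),s["force"].round(1),"w",s["gripper_width"],"q",s["qpos"].round(0)); print("tool delta",R.inv().apply(t-s["ee_pos"]).round(1))
W=R.inv()*0 if 0 else (R.inv()*Ro.from_euler('xyz',[180,0,102.5],degrees=True)).as_rotvec(degrees=True); print("turn",W.round(2))
E
python3 d.py 569 -163.3 110
```

```text
0.875 [240.6 522.1 213.8] [-1.7999e+02  1.0000e-02  1.0221e+02] [-0.1  0.8  1. ] w 43.87834499968545 q [64. 18. 90. -0. 72. 52.]
tool delta [-739.4  176.   104. ]
turn [-0.01  0.01 -0.29]
```

```bash
python3 -m creep '[[1,-60,14,0,0,0,0],[1,-60,14,0,0,0,0],[1,-60,14,0,0,0,0],[1,-60,14,0,0,0,0],[1,-60,14,0,0,0,0]]' && python3 -m creep '[[1,-60,14,0,0,0,0],[1,-60,14,0,0,0,0],[1,-60,14,0,0,0,0],[1,-60,14,0,0,0,0],[1,-60,14,0,0,0,0]]' && python3 -m creep '[[1,-60,14,0,0,0,0],[1,-60,14,0,0,0,0],[1,0,0,0,0,0,0]]'; python3 d.py 569 -163.3 110
python3 - <<'E'
from workcell import *
import cv2
for n in ["wrist","scene"]:
    g=grab_frame(n); cv2.imwrite(f"pics/{n}1.png",g["frame"][:,:,::-1])
E
```

```text
time_s: 1.5
ee_pos: [374.8, 242.9, 214.1]
ee_rot: [180.0, -0.0, 102.6]
force: [0.5, 0.0, 0.4]
gripper_width: 0.6
time_s: 2.12
ee_pos: [508.4, -34.9, 214.1]
ee_rot: [180.0, -0.0, 102.5]
force: [1.3, -0.3, 1.0]
gripper_width: 0.4
time_s: 2.5
ee_pos: [562.4, -147.6, 213.0]
ee_rot: [-180.0, 0.0, 102.3]
force: [-0.7, 1.3, -0.6]
gripper_width: 0.5
2.5 [ 562.4 -147.6  213. ] [-1.7999e+02  4.0000e-02  1.0229e+02] [-0.7  1.3 -0.6] w 0.472724820800788 q [-16.  19.  89.  -0.  72. -28.]
tool delta [-16.7   3.2 103.1]
turn [-0.01  0.04 -0.21]
```

View pics/wrist1.png

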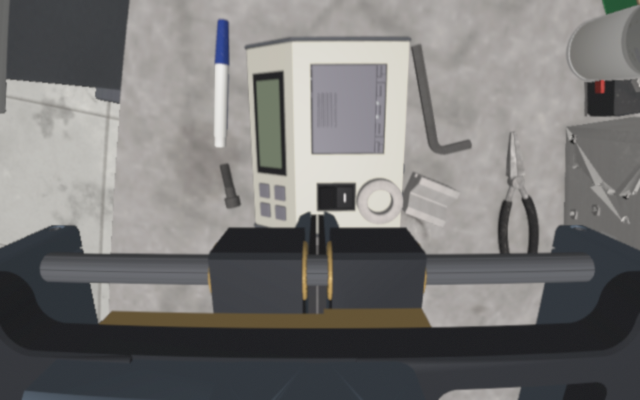

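View pics/scene1.png

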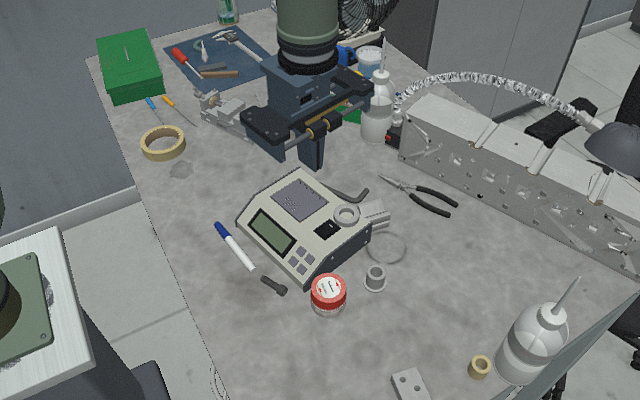

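The wrist view shows the rocker bezel around (317–355, 183–210) and the hatch around (310–386, 64–154). I'll use these as a third measurement.

```bash
python3 - <<'E'
from h import *
from workcell import *
g=grab_frame("wrist"); f=g["frame"].astype(int)
dark=((f.max(2)<60)).astype(np.uint8); sub=np.zeros_like(dark); sub[175:213,308:365]=dark[175:213,308:365]
n,l,st,c=cv2.connectedComponentsWithStats(sub); print(st[1:].tolist())
print(onplane(g,[(317,183),(355,183),(355,210),(317,210)],57.5).round(1)); print(onplane(g,[(317,183),(355,183),(355,210),(317,210)],57.5).mean(0))
print(onplane(g,[(310,64),(386,64),(386,154),(310,154)],58.5).round(1))
cv2.imwrite("pics/wz.png",cv2.resize(g["frame"][30:230,240:440,::-1],None,fx=3,fy=3,interpolation=cv2.INTER_CUBIC))
E
```

```text
[[319, 189, 36, 24, 760]]
[[ 560.1 -143.3   57.5]
 [ 598.  -134.9   57.5]
 [ 605.  -162.7   57.5]
 [ 566.3 -171.2   57.5]]
[ 582.35228755 -153.00780649   57.5       ]
[[ 528.9  -32.9   58.5]
 [ 598.8  -17.1   58.5]
 [ 620.9  -99.3   58.5]
 [ 546.9 -115.8   58.5]]
```

View pics/wz.png

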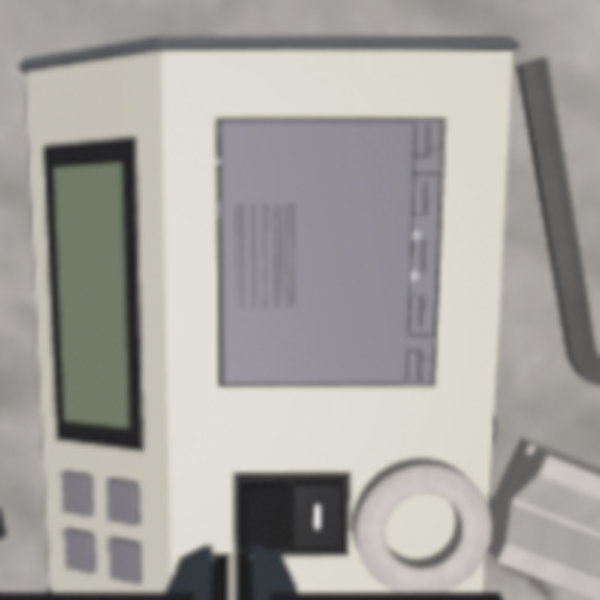

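```bash
python3 -m creep '[[1,-16,3,30,0,0,0],[1,0,0,55,0,0,0],[1,0,0,40,0,0,0],[1,0,0,12,0,0,0],[1,0,0,0,0,0,0]]'; python3 d.py 568.9 -162.8 59
python3 - <<'E'
from workcell import *
import cv2
for n in ["wrist","scene"]:
    g=grab_frame(n); f=g["frame"][:,:,::-1]
    f=f[100:300,220:420] if n=="wrist" else f[140:300,220:420]
    cv2.imwrite(f"pics/{n}2.png",cv2.resize(f,None,fx=3,fy=3,interpolation=cv2.INTER_CUBIC))
E
```

```text
time_s: 3.28
ee_pos: [567.7, -158.0, 77.4]
ee_rot: [180.0, -0.0, 102.6]
force: [-0.2, -1.1, -0.1]
gripper_width: 0.6
3.275 [ 567.7 -158.    77.4] [ 1.7999e+02 -1.0000e-02  1.0264e+02] [-0.2 -1.1 -0.1] w 0.5672023764979047 q [-17.  26.  99.   0.  55. -29.]
tool delta [-4.9  0.1 18.4]
turn [ 0.01 -0.01  0.14]
```

View pics/scene2.png

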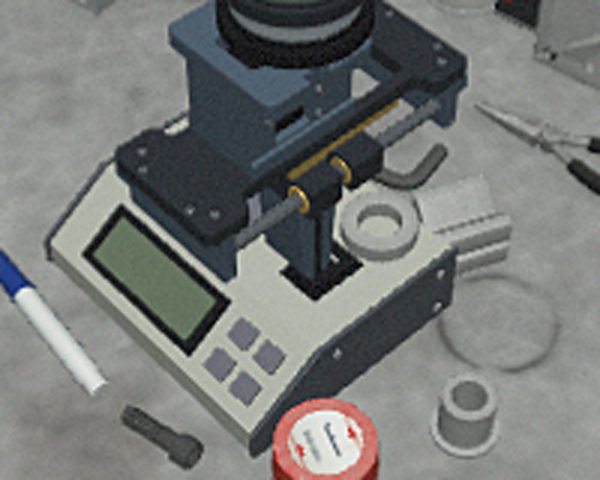

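View pics/wrist2.png

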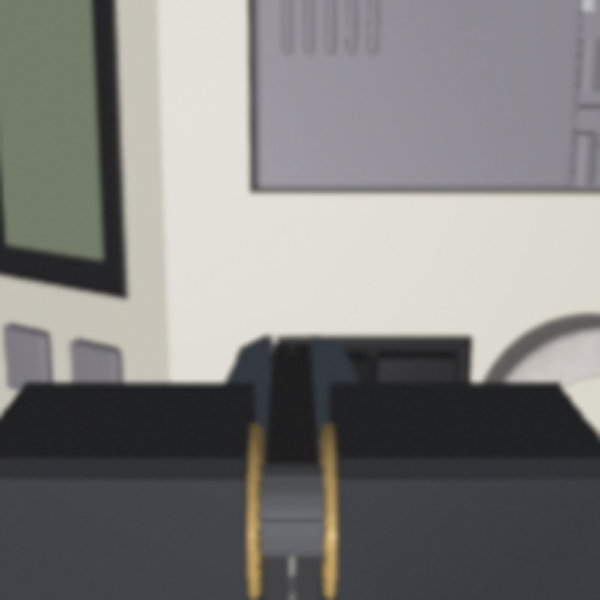

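The fingertips sit above the front half of the rocker, just in front of the pivot line (wrist crop: fingers 240–350, pivot about 370). I'll press down in steps.

```bash
python3 -m creep '[[1,-4,0,10,0,0,0],[1,0,0,4,0,0,0],[1,0,0,2,0,0,0],[1,0,0,1,0,0,0]]'; python3 d.py 568.9 -162.8 59
```

```text
time_s: 3.88
ee_pos: [568.5, -163.1, 60.0]
ee_rot: [180.0, 0.0, 102.6]
force: [-0.6, -0.1, 1.7]
gripper_width: 0.5
3.875 [ 568.5 -163.1   60. ] [1.7999e+02 1.0000e-02 1.0255e+02] [-0.6 -0.1  1.7] w 0.4828848075970283 q [-17.  27.  99.  -0.  53. -30.]
tool delta [0.2 0.5 1. ]
turn [0.01 0.01 0.05]
```

```bash
python3 -m creep '[[1,0,0,1,0,0,0],[1,0,0,0,0,0,0]]';python3 -m creep '[[1,0,0,1,0,0,0],[1,0,0,0,0,0,0]]'
```

```text
time_s: 4.12
ee_pos: [568.5, -163.1, 59.7]
ee_rot: [180.0, 0.0, 102.6]
force: [-2.3, -0.9, 5.1]
gripper_width: 0.6
time_s: 4.38
ee_pos: [568.6, -163.1, 59.6]
ee_rot: [180.0, 0.0, 102.6]
force: [-4.2, -0.7, 10.7]
gripper_width: 0.7
```

The rocker is at its stop: z stays at 59.6 while the force rises to 10.7 N. I'll lift off and check.

```bash
python3 -m creep '[[1,0,0,-5,0,0,0],[1,0,0,-30,0,0,0],[1,50,0,-10,0,0,0],[1,40,0,0,0,0,0],[1,0,0,0,0,0,0]]'; python3 d.py 555.3 -77 59
python3 - <<'E'
from workcell import *
import cv2
for n in ["wrist","scene"]:
    g=grab_frame(n); f=g["frame"][:,:,::-1]
    f=f[100:400,200:500] if n=="wrist" else f[140:300,220:420]
    cv2.imwrite(f"pics/{n}3.png",cv2.resize(f,(600,600) if n=="wrist" else (750,600),interpolation=cv2.INTER_CUBIC))
E
```

```text
time_s: 5.0
ee_pos: [548.1, -72.7, 102.9]
ee_rot: [-180.0, -0.1, 102.7]
force: [-0.1, -1.3, 0.1]
gripper_width: 0.8
5.0 [548.1 -72.7 102.9] [-1.7997e+02 -6.0000e-02  1.0274e+02] [-0.1 -1.3  0.1] w 0.7720614704119348 q [ -9.  22. 102.   0.  57. -22.]
tool delta [-5.9  6.1 43.9]
turn [-0.03 -0.06  0.24]
```

View pics/scene3.png

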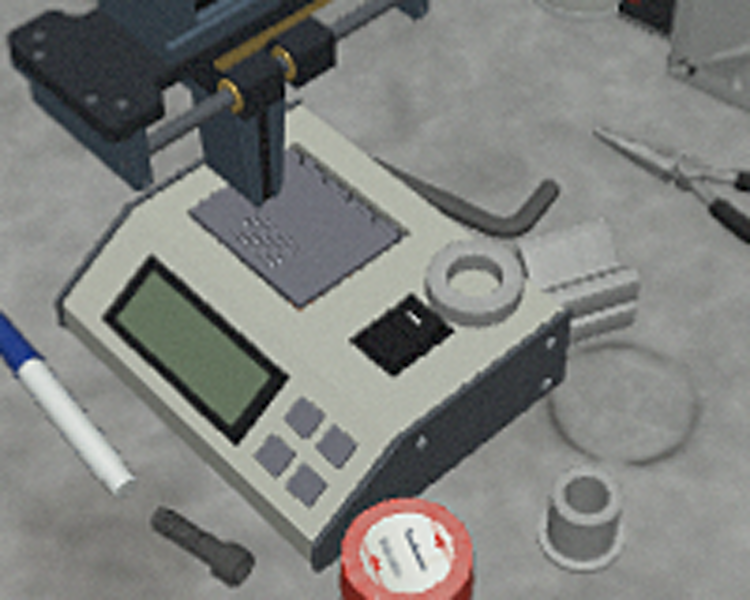

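View pics/wrist3.png

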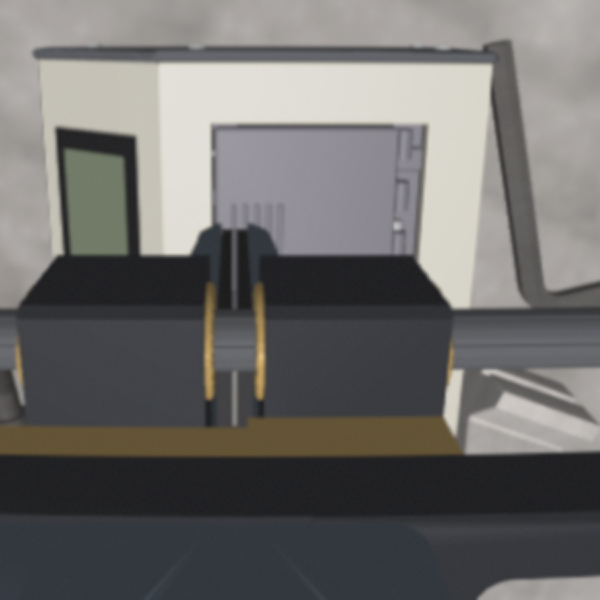

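The rocker's rear half has risen: the white mark is now at the far upper edge of the bezel, and the readout has not moved. Next is the hatch: line up on the ribs and go down.

```bash
python3 -m creep '[[1,-6,6,25,0,0,0],[1,0,0,14,0,0,0],[1,0,0,2,0,0,0],[1,0,0,0,0,0,0]]'; python3 d.py 555.3 -77 59
```

```text
time_s: 5.6
ee_pos: [556.2, -79.9, 62.1]
ee_rot: [180.0, -0.0, 102.5]
force: [-0.1, -0.4, 0.5]
gripper_width: 0.3
5.6 [556.2 -79.9  62.1] [180.    -0.   102.53] [-0.1 -0.4  0.5] w 0.30115045354301384 q [ -9.  25. 103.   0.  52. -22.]
tool delta [ 3.  -0.2  3.1]
turn [ 0.   -0.    0.03]
```

```bash
python3 -m creep '[[1,0,0,2,0,0,0],[1,0,0,2,0,0,0],[1,0,0,1,0,0,0],[1,0,0,0,0,0,0]]'; python3 -m creep '[[1,0,0,1,0,0,0],[1,0,0,0,0,0,0]]'
```

```text
time_s: 6.1
ee_pos: [556.3, -79.7, 57.3]
ee_rot: [180.0, 0.0, 102.6]
force: [-0.6, -0.4, 2.6]
gripper_width: 0.5
time_s: 6.35
ee_pos: [556.2, -79.6, 56.0]
ee_rot: [180.0, 0.0, 102.6]
force: [-0.0, -0.6, 2.2]
gripper_width: 0.5
```

```bash
python3 -m creep '[[1,0,0,1,0,0,0],[1,0,0,0,0,0,0]]'; python3 -m creep '[[1,0,0,1,0,0,0],[1,0,0,0,0,0,0]]'
```

```text
time_s: 6.6
ee_pos: [556.2, -79.7, 55.1]
ee_rot: [180.0, 0.0, 102.6]
force: [-0.7, -0.9, 4.6]
gripper_width: 0.4
time_s: 6.85
ee_pos: [556.2, -79.7, 54.9]
ee_rot: [180.0, 0.0, 102.6]
force: [-1.7, -1.4, 10.1]
gripper_width: 0.5
```

The hatch is at its down-stop (10 N at z 54.9). Now I'll get clear quickly, upward and to the front.

```bash
python3 -m creep '[[1,0,-10,-20,0,0,0],[1,0,-45,-35,0,0,0],[1,0,-30,-30,0,0,0],[1,0,0,0,0,0,0],[1,0,0,0,0,0,0]]';python3 -m creep '[[1,0,0,0,0,0,0],[1,0,0,0,0,0,0],[1,0,0,0,0,0,0],[1,0,0,0,0,0,0],[1,0,0,0,0,0,0]]'
python3 - <<'E'
from workcell import *
import cv2
for n in ["wrist","scene"]:
    g=grab_frame(n); f=g["frame"][:,:,::-1]
    f=f[0:300,170:470] if n=="wrist" else f[140:300,220:420]
    cv2.imwrite(f"pics/{n}4.png",cv2.resize(f,(600,600) if n=="wrist" else (750,600),interpolation=cv2.INTER_CUBIC))
E
```

```text
time_s: 7.48
ee_pos: [473.3, -97.9, 138.8]
ee_rot: [180.0, -0.0, 102.5]
force: [0.2, -0.6, 0.1]
gripper_width: 0.4
time_s: 8.1
ee_pos: [473.1, -98.1, 138.9]
ee_rot: [-180.0, -0.0, 102.6]
force: [-0.1, 0.3, 0.2]
gripper_width: 0.7
```

View pics/scene4.png

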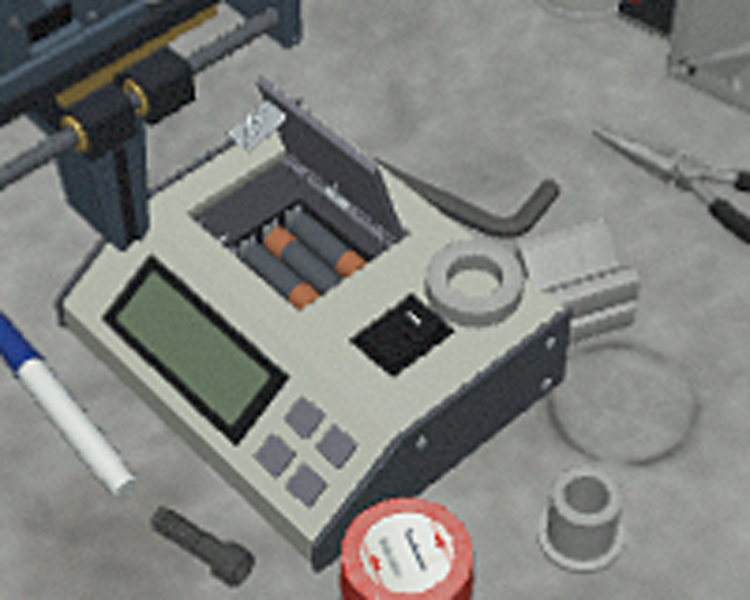

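View pics/wrist4.png

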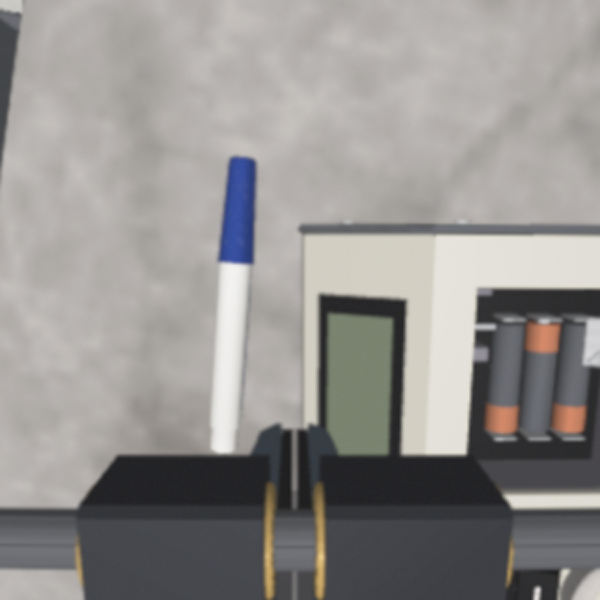

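The hatch is up at scene crop (260,80)–(400,235), with the cam at its left (255,125). I'll wait and confirm that it stays.

```bash
python3 -m creep '[[1,0,0,0,0,0,0],[1,0,0,0,0,0,0],[1,0,0,0,0,0,0],[1,0,0,0,0,0,0],[1,0,0,0,0,0,0]]'
python3 - <<'E'
from workcell import *
from h import *
g=grab_frame("scene"); f=g["frame"][:,:,::-1]
cv2.imwrite("pics/scene5.png",cv2.resize(f[140:300,220:420],(750,600),interpolation=cv2.INTER_CUBIC))
th=np.radians(12.5);R=np.array([[np.cos(th),-np.sin(th)],[np.sin(th),np.cos(th)]])
K=np.array([[g["fx"],0,g["cx"]],[0,g["fy"],g["cy"]],[0,0,1]])
V=g["view"]
for a in (1.1,1.3,1.6):
  for y in (74,-10):
    xy=R@[52-64*np.cos(a),y]+[560.8,-108.7]; P=np.array([[*xy,53.5+64*np.sin(a)]])
    p,_=cv2.projectPoints(P,cv2.Rodrigues(V[:3,:3])[0],V[:3,3],K,np.array([g["k1"],0,0,0,0])); print(a,y,((p.ravel()-[220,140])*3.75).round(0))
p=R@[52,24]+[560.8,-108.7];print("hinge aim",p)
E
python3 d.py 555 -80 105
```

```text
time_s: 8.82
ee_pos: [473.1, -98.1, 138.9]
ee_rot: [180.0, -0.0, 102.6]
force: [0.2, 0.7, -0.1]
gripper_width: 0.3
1.1 74 [236. 102.]
1.1 -10 [353. 195.]
1.3 74 [254.  83.]
1.3 -10 [372. 175.]
1.6 74 [284.  61.]
1.6 -10 [402. 152.]
hinge aim [606.37284164 -74.0140359 ]
8.875 [473.1 -98.  138.9] [180.    -0.   102.56] [-0.1 -1.2  0.6] w 0.778258373626039 q [-13.  14. 108.   0.  58. -26.]
tool delta [-0.2 83.9 33.9]
turn [ 0.   -0.    0.06]
```

View pics/scene5.png

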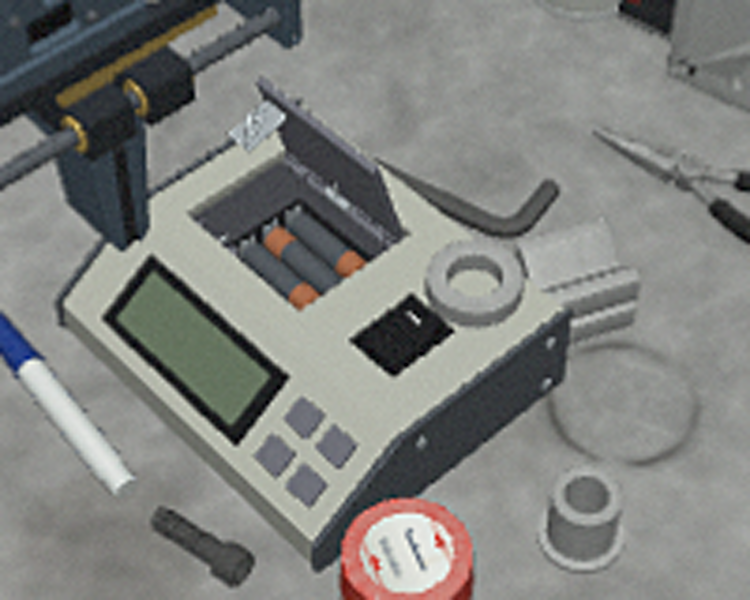

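The hatch hasn't moved. Its edge corners at (262,80) and (377,165) match the projection for about 1.3–1.35 rad. Next I'll lower the tool and approach the inner face, slightly right of the middle, well away from the cam.

```bash
python3 -m creep '[[1,-6,30,20,0,0,0],[1,0,40,22,0,0,0],[1,0,20,0,0,0,0],[1,0,0,0,0,0,0]]'
python3 -m creep '[[1,0,6,0,0,0,0],[1,0,6,0,0,0,0],[1,0,6,0,0,0,0],[1,0,5,0,0,0,0],[1,0,5,0,0,0,0]]'
```

```text
time_s: 9.38
ee_pos: [563.2, -84.1, 96.4]
ee_rot: [-180.0, -0.0, 102.6]
force: [-0.0, -0.3, 0.2]
gripper_width: 0.4
time_s: 10.0
ee_pos: [589.7, -78.2, 97.0]
ee_rot: [-180.0, -0.0, 102.6]
force: [-0.8, -0.1, 1.9]
gripper_width: 0.5
```

```bash
python3 - <<'E'
from workcell import *
import cv2
g=grab_frame("scene"); f=g["frame"][:,:,::-1]
cv2.imwrite("pics/scene6.png",cv2.resize(f[140:300,220:420],(750,600),interpolation=cv2.INTER_CUBIC))
E
```

```text
(no output)
```

View pics/scene6.png

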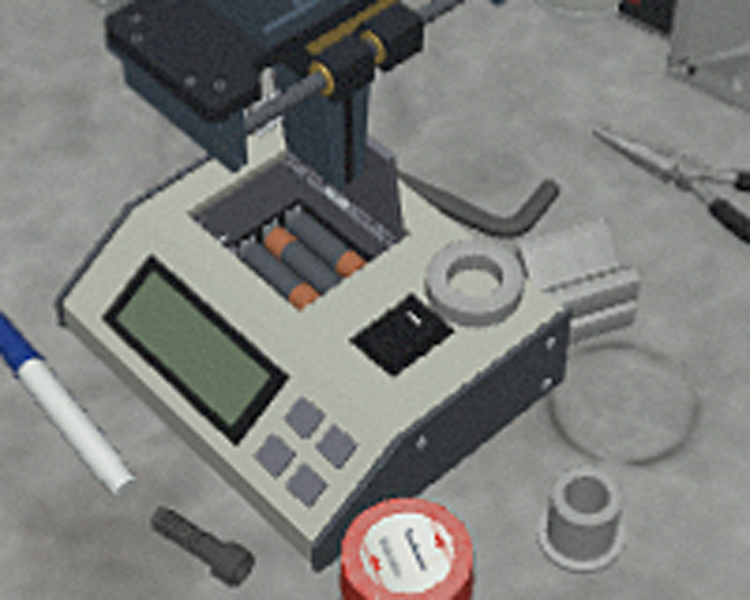

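The hatch is following the fingers: its right corner is at (395,155), about 1.55 rad. I'll keep pushing to the stop.

```bash
python3 -m creep '[[1,0,4,0,0,0,0],[1,0,4,0,0,0,0],[1,0,4,0,0,0,0],[1,0,2,0,0,0,0]]'
python3 -m creep '[[1,0,2,0,0,0,0],[1,0,2,0,0,0,0]]'; python3 -m creep '[[1,0,1,0,0,0,0],[1,0,0,0,0,0,0]]'
```

```text
time_s: 10.55
ee_pos: [603.4, -75.1, 96.8]
ee_rot: [-180.0, -0.0, 102.6]
force: [-0.8, 0.1, -0.4]
gripper_width: 0.4
time_s: 10.8
ee_pos: [607.2, -74.3, 96.9]
ee_rot: [-180.0, -0.0, 102.6]
force: [-0.9, -0.6, 0.2]
gripper_width: 0.5
time_s: 11.05
ee_pos: [608.4, -74.1, 97.0]
ee_rot: [180.0, 0.0, 102.6]
force: [0.4, 0.4, 0.2]
gripper_width: 0.6
```

```bash
python3 -m creep '[[1,0,2,0,0,0,0],[1,0,0,0,0,0,0]]'; python3 -m creep '[[1,0,1,0,0,0,0],[1,0,0,0,0,0,0]]'; python3 -m creep '[[1,0,1,0,0,0,0],[1,0,0,0,0,0,0]]'
```

```text
time_s: 11.3
ee_pos: [610.3, -73.6, 97.0]
ee_rot: [180.0, 0.0, 102.6]
force: [0.3, 0.6, 1.2]
gripper_width: 0.3
time_s: 11.55
ee_pos: [611.2, -73.4, 97.0]
ee_rot: [180.0, -0.0, 102.6]
force: [-0.2, -0.4, -1.2]
gripper_width: 0.4
time_s: 11.8
ee_pos: [612.1, -73.2, 96.9]
ee_rot: [180.0, -0.0, 102.6]
force: [-0.5, 0.1, 0.7]
gripper_width: 0.7
```

```bash
cat > look.py <<'E'
import sys
from workcell import *
from h import *
g=grab_frame("scene"); f=g["frame"][:,:,::-1]
cv2.imwrite(sys.argv[1],cv2.resize(f[140:300,220:420],(750,600),interpolation=cv2.INTER_CUBIC))
th=np.radians(12.5);R=np.array([[np.cos(th),-np.sin(th)],[np.sin(th),np.cos(th)]])
K=np.array([[g["fx"],0,g["cx"]],[0,g["fy"],g["cy"]],[0,0,1]])
V=g["view"]
for a in (1.6,1.75,1.92):
  for y in (74,-10):
    xy=R@[52-64*np.cos(a),y]+[560.8,-108.7]; P=np.array([[*xy,53.5+64*np.sin(a)]])
    p,_=cv2.projectPoints(P,cv2.Rodrigues(V[:3,:3])[0],V[:3,3],K,np.array([g["k1"],0,0,0,0])); print(a,y,((p.ravel()-[220,140])*3.75).round(0))
E
python3 look.py pics/scene7.png
```

```text
1.6 74 [284.  61.]
1.6 -10 [402. 152.]
1.75 74 [299.  54.]
1.75 -10 [417. 144.]
1.92 74 [315.  49.]
1.92 -10 [433. 137.]
```

View pics/scene7.png

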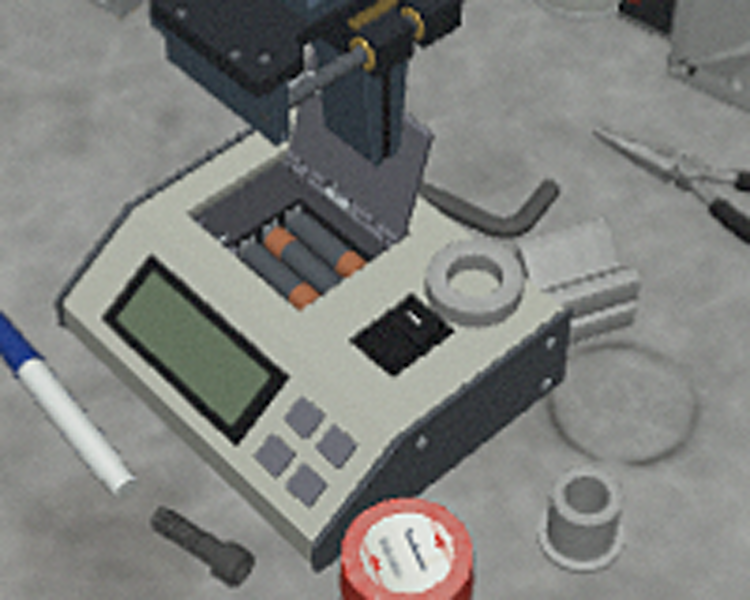

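The hatch's right corner is at (433,137), which matches about 1.9 rad. I'll push a little more to feel the stop.

```bash
python3 -m creep '[[1,0,1,0,0,0,0],[1,0,0,0,0,0,0]]'; python3 -m creep '[[1,0,1,0,0,0,0],[1,0,0,0,0,0,0]]'
```

```text
time_s: 12.1
ee_pos: [613.1, -73.0, 96.9]
ee_rot: [180.0, -0.0, 102.6]
force: [-0.4, -0.1, -0.8]
gripper_width: 0.1
time_s: 12.35
ee_pos: [614.1, -72.8, 96.9]
ee_rot: [180.0, -0.0, 102.6]
force: [-0.1, -0.1, -0.5]
gripper_width: 0.2
```

```bash
python3 -m creep '[[1,0,1,0,0,0,0],[1,0,0,0,0,0,0]]'; python3 -m creep '[[1,0,1,0,0,0,0],[1,0,0,0,0,0,0]]';python3 look.py pics/scene8.png
```

```text
time_s: 12.6
ee_pos: [615.0, -72.6, 96.9]
ee_rot: [180.0, -0.0, 102.6]
force: [-0.8, 0.4, 0.1]
gripper_width: 0.5
time_s: 12.85
ee_pos: [615.2, -72.5, 96.9]
ee_rot: [-179.9, -0.0, 102.6]
force: [-2.3, -1.6, 1.2]
gripper_width: 0.4
1.6 74 [284.  61.]
1.6 -10 [402. 152.]
1.75 74 [299.  54.]
1.75 -10 [417. 144.]
1.92 74 [315.  49.]
1.92 -10 [433. 137.]
```

View pics/scene8.png

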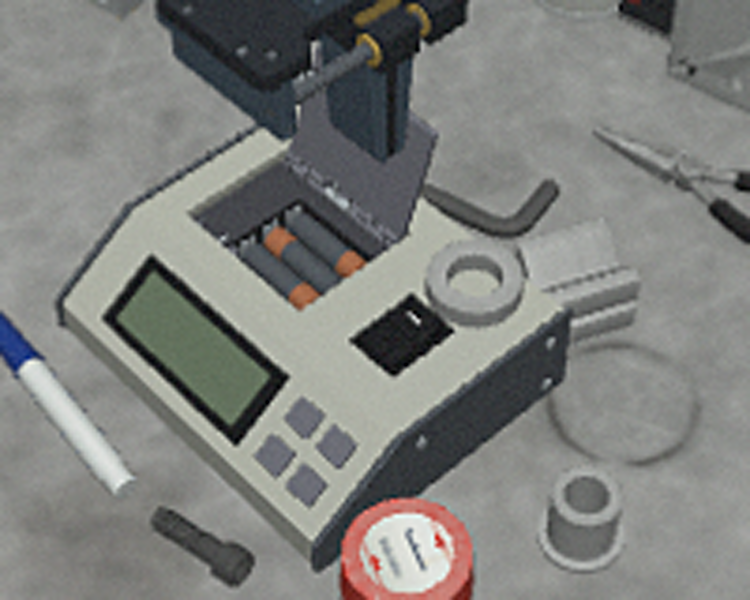

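The stop is felt: the tip stalls and the force rises, and the readout has not moved. Now I'll come clear to the front first, then upward.

```bash
python3 -m creep '[[1,0,-10,0,0,0,0],[1,0,-40,0,0,0,0],[1,0,-45,-40,0,0,0],[1,0,-40,-45,0,0,0],[1,0,0,0,0,0,0]]';python3 -m creep '[[1,0,0,0,0,0,0],[1,0,0,0,0,0,0],[1,0,0,0,0,0,0],[1,0,0,0,0,0,0]]'; python3 look.py pics/scene9.png
```

```text
time_s: 13.52
ee_pos: [484.1, -102.5, 185.6]
ee_rot: [179.6, 0.2, 102.5]
force: [1.0, 0.7, -0.3]
gripper_width: 0.3
time_s: 14.02
ee_pos: [484.3, -101.6, 181.1]
ee_rot: [-179.9, -0.0, 102.6]
force: [0.3, -0.9, 0.2]
gripper_width: 0.4
1.6 74 [284.  61.]
1.6 -10 [402. 152.]
1.75 74 [299.  54.]
1.75 -10 [417. 144.]
1.92 74 [315.  49.]
1.92 -10 [433. 137.]
```

View pics/scene9.png

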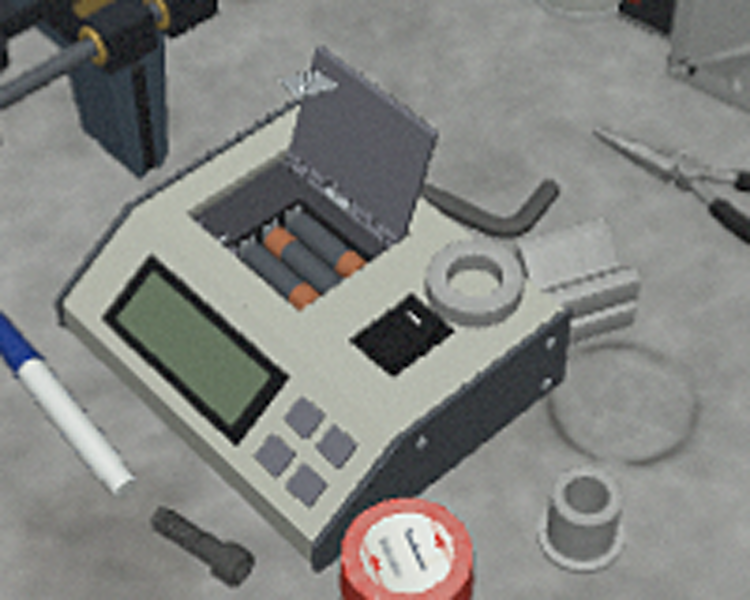

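The hatch stands at its stop, with corners at (320,48) and (437,130), as expected for 1.92 rad. The rocker is off, the ring is in place and the hand is clear, so I'll hand in.

```bash
python3 -c "from workcell import *; print(job_done())"
```

```text
the job is handed in; nothing more can be done
None
```

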